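# Take the lifting yoke off its safety hook

### The arm

A 6-joint arm with a two-finger parallel gripper is mounted at the origin on a cart in front of the work surface, level with it; the furniture and walls round the work are solid. World frame = base frame: x ahead of the robot, y to its left, z up, the work surface at z = 0. Lengths are in mm, angles in rad, forces in N, time in s.
With the tool pointing down it reaches from about 350 to 975 mm from the base axis. Payload 17.4 kg.
Tool frame: the origin (TCP) lies at the very end of the fingers, on their centre line; the grasp point (between the pads) lies 19 mm behind it (bot.tcp_to_grasp is the distance from the TCP to the grasp point, in mm); z points along the fingers, x is the direction in which the jaws open and shut, and the axes are right-handed (so a half turn about z gives the same grasp; the last joint's range is limited). The gripper opens to 85 mm and grips with 20 to 120 N. Pads are 22 mm wide; open, the fingers measure 114 mm over their backs; the gripper's body (76 mm by 85 mm) begins 54 mm behind the grasp point. The pads swing forward as they close: fully open they stand 13 mm farther back than shut.
Start: joints at [1.08, 0.116, 1.442, -0, 1.584, -0.038], TCP at [295.311, 606.979, 231.303] pointing down, gripper open.
Joint ranges: [-2.83, 2.83], [-0.83, 2.19], [0.07, 2.5], [-1.14, 4.28], [0.01, 3], [-2.97, 2.97]. Speed limits (rad/s): [1.89, 1.89, 2.22, 3.14, 3.14, 3.14].

### API

Orientations are given as a rotation vector (axis times angle).
In Python, from rig import bot, cams, models gives the robot as it stands.
- The arm moves only by the shell command python3 -m handwheel 'ROWS'. ROWS is JSON, a list of rows, each an object of numbers: "dx", "dy", "dz": the shift along the world's x, y, z in units of 40 mm (1.0 is 40 mm); "ax", "ay", "az": the turn, a rotation vector about the world's x, y, z in units of 8 degrees (1.0 is 8 degrees); "gripper": the closure in counts, from 0 (fully open) to 255 (shut). A call has 1 to 5 rows; each row shifts and turns the pose as measured when the row begins; what a row does not reach is not made up. A row lasts 1/8 s, in which the tool goes at most 62.5 mm and 10.7 degrees, less where a joint would pass 70% of its speed; a pose out of reach is approached as far as the arm can. A call is refused whole if a number of a shift passes 1 or a number of a turn 1, either way. A call with a gripper value outside its range is refused whole. The fingers move at their own pace and stop on an object; the grip force is fixed at half the most. Time passes only in rows, so rows that do not move let the fingers close. It gives the time, the measured TCP pose, the force and the opening at its end, in the units of the state.
- bot.observe(): the state, without advancing time (a new reading comes with each control period).
- cams.grab_frame(name): name is "scene" or "top"; returns the picture (480x640x3 uint8, red, green, blue); there is no depth.
- cams.camera_params(name): a dict with "fx", "fy", "cx", "cy" (pixels), "D" ([k1, k2, p1, p2, k3] as OpenCV has them; the pictures are not rectified), "R" (3x3) and "t" (3): a world point X has camera coordinates R X + t. Camera axes: x right, y down, z forward; pixel columns grow to the right and rows downward; lengths in mm; the calibration is good to about 2 mm. A picture is of the moment at which its call begins. camera_params takes no time and is no camera call.
- bot.sign_off(): hands the job in, once; it reports no verdict.
Trained networks look in the newest picture that a camera, given by its name, has taken for a name from the list of things; names that differ only in an ending like _2 or _b are one class to them, and where a whole thing is asked for, a point or a joint stands for the part that bears it (a point fixed in the world has none). Each returns a list of dicts, best first, with "score" (0 to 1); they miss things now and then, are a little off and sometimes report something else, mostly with a low value. They report only what shows in the picture. A call takes as long as a camera call.
- models.find_in(camera, query): "rect" ([left, top, right, bottom] in pixels, round what is visible of it).
- models.cut_out(camera, query): "pixels" (480x640 bool, what is visible of it) and "rect" ([left, top, right, bottom] in pixels, round what is visible of it).
- models.spot_point(camera, query): "centre" ([column, row] in pixels: a listed point, or the origin of a listed thing).
The state is a dict: "time_s": time; "joint_pos": joint angles; "joint_vel": joint speeds; "joint_torque": joint torques, N m; "ee_pos": TCP position; "orientation": TCP orientation; "contact_force": force on the tool from outside, world axes, zero at the start; "moment": the same for the moment, N m; "opening": finger opening in mm.
Only numpy, scipy, OpenCV 4.12 (cv2) and the standard library are available. Lean on these libraries where they do the work, as an engineer would, in place of code of your own. Each camera call takes 0.05 s, during which the arm holds its last target. There are 200 camera calls.

### The job

Two lifting yokes hang by their cross pins on the bench stand's two safety hooks. Take off the one with the yellow grip: hold it by the grip and push it straight back, so that its own pin presses the red sprung keeper open (do not press the keeper with the gripper), then lift it out with the keeper still held back, and stand it upright and free in the middle of the black rubber mat, without dropping it. Leave the blue-gripped yoke hanging where it is.

Things in the scene. Friction and masses are not known exactly. Their poses are not given: they have to be found in the camera images.
- yoke_yellow: Lifting yoke with yellow grip, on either hook. 148 mm tall, 92 wide (y). Grip 18 (x) x 60 (y) x 26 (z) mm, centre 140 mm above the origin; below it, between two 24 mm wide side plates 60 mm apart, a 12 mm round cross pin, axis at z +62; feet 54 (x) x 16 x 28 mm, open between. Origin: midway between the feet's undersides; z up, y along grip and pin. About 0.35 kg; hangs upright, swings freely about the pin.
- yoke_blue: Lifting yoke with blue grip, on the other hook. 148 mm tall, 92 wide (y). Grip 18 (x) x 60 (y) x 26 (z) mm, centre 140 mm above the origin; below it, between two 24 mm wide side plates 60 mm apart, a 12 mm round cross pin, axis at z +62; feet 54 (x) x 16 x 28 mm, open between. Origin: midway between the feet's undersides; z up, y along grip and pin. About 0.35 kg; hangs upright, swings freely about the pin.
- hook_stand: Fixed grey stand, base 90 x 210 x 18 mm, two steel hooks on dark columns at y = +70 (left) and -70 mm (right). Origin: on the bench, midway between the hooks; x points back, from beak to keeper (roughly away from the robot), y left, z up. To free a pin move it 20 to 30 mm along +x, then straight up; the yoke straddles its hook, and its feet clear the hook after 85 mm of lift.
- hook_left (a point): Axis of a pin at rest in the left hook: stand x = 0, y = +70, z = 116 mm; axes as the stand's. Hook 24 mm wide (y). Throat floor 6 mm below, flat from x -8 to +40; front wall at x -8; from it a fixed beak reaches back over the pin to x +8 (underside 10, top 20 mm above the axis) and stops a straight lift. A pin clears the beak once more than 14 mm back.
- hook_right (a point): The same point of the right hook: stand x = 0, y = -70, z = 116 mm.
- keeper_left (a joint): Red sprung leaf behind the pin that shuts the left hook's mouth, 5 mm thick, 11.5 wide, front face 8.5 mm behind the pin's rest axis, hinged 28 mm below that axis, top 19 mm above it. Rad: 0 = upright, shut; grows as its top swings back (stand +x), stop at 1.0. Pin 24 mm back: about 0.65 rad. Takes 2 N at first, 6 N at most; springs shut by itself.
- keeper_right (a joint): The same keeper of the right hook.
- mat: fixed black ribbed rubber mat on the bench in front of the stand, 110 mm (x) by 130 mm (y), 8 mm thick. Origin: centre of its underside, on the bench surface; its top is at z = 8 mm.

How it is judged:
By the outcome, as a careful person would: the job done as asked, in the order asked, and still so for the second after the job is handed in, with the robot touching nothing.
It also fails if it takes over 40 s, if anything falls off the work surface, if the arm or the gripper's body presses on something with over 40 N, if the wrist force passes 120 N, or if a joint passes its speed limit or range.

## Working session

There is one attempt and no reset: what is moved stays moved. The work goes in short steps, Python scripts to look and compute and a shell command to move; the robot and the scene stay as the last step left them, time stands still between calls to the robot, and variables do not carry over. Pictures are saved under pics/ and viewed, about 8 in all and at most 12, crops included, and the job is handed in when it is done.

```bash
mkdir -p pics; python3 - <<'E'
from rig import bot,cams,models
import cv2,numpy as np
o=bot.observe();print({k:o[k] for k in('time_s','ee_pos','orientation','contact_force','opening')})
ims=[]
for c in("scene","top"):
    im=cams.grab_frame(c);cv2.imwrite(f"pics/{c}0.png",im[:,:,::-1])
    p=cams.camera_params(c);print(c,{k:np.round(v,3).tolist() for k,v in p.items()})
    for q in("yoke_yellow","yoke_blue","hook_stand","hook_left","hook_right","mat"):
        r=models.spot_point(c,q)[:2];f=models.find_in(c,q)[:1]
        print(c,q,[(np.round(a['centre']).tolist(),round(a['score'],2)) for a in r],[np.round(a['rect']).tolist() for a in f])
E
```

```text
{'time_s': 0.0, 'ee_pos': array([295.22048203, 606.80622624, 230.54240827]), 'orientation': array([ 2.66287664e+00,  1.66576851e+00, -1.60668221e-03]), 'contact_force': array([-0.29778473, -0.25432298,  0.1558772 ]), 'opening': 85.57811547213399}
scene {'fx': 521.654, 'fy': 521.654, 'cx': 320.771, 'cy': 239.701, 'D': [-0.06, 0.0, 0.0, 0.0, 0.0], 'R': [[0.459, -0.888, 0.018], [-0.386, -0.217, -0.896], [0.8, 0.405, -0.443]], 't': [-18.82, 335.612, 367.884]}
scene yoke_yellow [] [[334.0, 159.0, 394.0, 254.0]]
scene yoke_blue [([287.0, 235.0], 0.61), ([367.0, 215.0], 0.29)] [[259.0, 150.0, 317.0, 246.0]]
scene hook_stand [([327.0, 261.0], 0.8)] [[264.0, 187.0, 386.0, 282.0]]
scene hook_left [([289.0, 205.0], 0.67)] [[264.0, 192.0, 387.0, 282.0]]
scene hook_right [([368.0, 214.0], 0.64)] [[268.0, 190.0, 387.0, 280.0]]
scene mat [([332.0, 330.0], 0.78)] [[273.0, 297.0, 383.0, 366.0]]
top {'fx': 448.076, 'fy': 448.076, 'cx': 318.842, 'cy': 247.179, 'D': [-0.113, 0.0, 0.0, 0.0, 0.0], 'R': [[0.02, -0.999, 0.029], [-0.993, -0.023, -0.113], [0.114, -0.026, -0.993]], 't': [236.986, 545.909, 888.462]}
top yoke_yellow [([342.0, 211.0], 0.94)] [[317.0, 187.0, 370.0, 231.0]]
top yoke_blue [([272.0, 229.0], 0.96)] [[240.0, 202.0, 298.0, 246.0]]
top hook_stand [([308.0, 224.0], 0.6)] [[258.0, 190.0, 358.0, 255.0]]
top hook_left [([268.0, 220.0], 0.85)] [[256.0, 187.0, 357.0, 251.0]]
top hook_right [([340.0, 206.0], 0.57)] [[256.0, 187.0, 360.0, 254.0]]
top mat [([349.0, 308.0], 0.76), ([271.0, 229.0], 0.39)] [[315.0, 277.0, 383.0, 336.0]]
```

View pics/scene0.png

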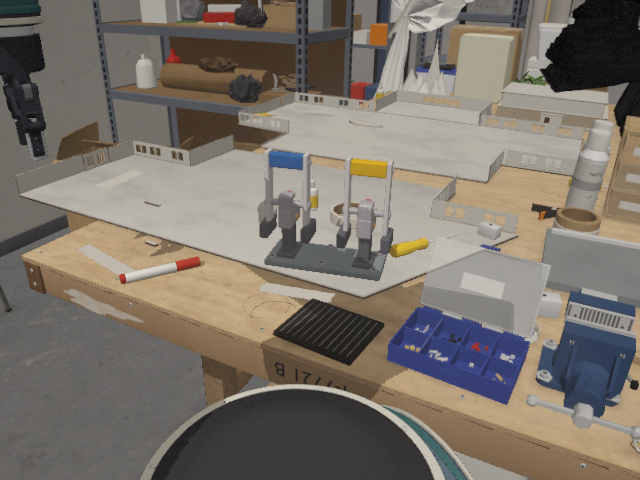

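View pics/top0.png

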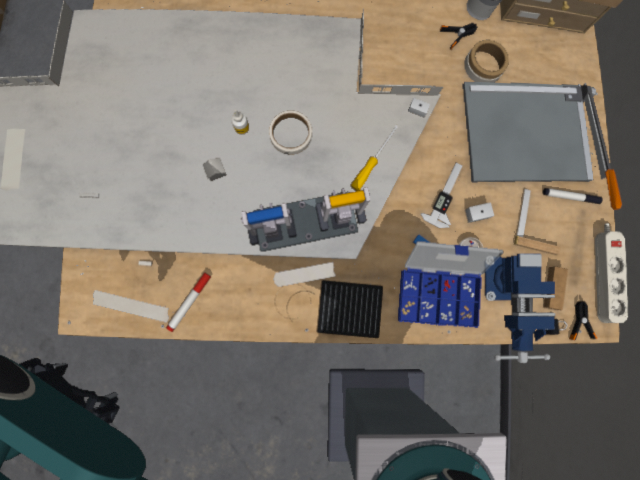

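The scene view shows yellow on the right hook (grip about 369,168), blue on the left (287,160), and the mat at (329,330). The top view agrees, with yellow at (347,200), blue at (266,215) and the mat at (350,308). Next I'll triangulate these.

```bash
cat > h.py <<'E'
from rig import bot,cams,models
import cv2,numpy as np
def K(p): return np.array([[p['fx'],0,p['cx']],[0,p['fy'],p['cy']],[0,0,1.]])
def ray(c,uv):
    p=cams.camera_params(c);n=cv2.undistortPoints(np.array([[uv]],float),K(p),np.array(p['D'],float))[0,0]
    R=np.array(p['R']);d=R.T@np.array([*n,1]);return -R.T@np.array(p['t']),d/np.linalg.norm(d)
def onz(c,uv,z):
    o,d=ray(c,uv);return o+d*(z-o[2])/d[2]
def tri(a,b):
    A=np.zeros((3,3));v=np.zeros(3);P=[ray("scene",a),ray("top",b)]
    for o,d in P:
        M=np.eye(3)-np.outer(d,d);A+=M;v+=M@o
    X=np.linalg.solve(A,v);return X,[np.linalg.norm((np.eye(3)-np.outer(d,d))@(X-o)) for o,d in P]
def proj(c,X):
    p=cams.camera_params(c);return cv2.projectPoints(np.array(X,float).reshape(-1,3),cv2.Rodrigues(np.array(p['R']))[0],np.array(p['t'],float),K(p),np.array(p['D'],float))[0][:,0]
def blob(im,col,rect):
    h=cv2.cvtColor(im,cv2.COLOR_RGB2HSV);lo,hi=((18,140,90),(32,255,255)) if col=='y' else ((100,140,60),(120,255,255))
    m=cv2.inRange(h,lo,hi);z=np.zeros_like(m);l,t,r,b=map(int,rect);z[t-3:b+3,l-3:r+3]=m[t-3:b+3,l-3:r+3]
    n,L,s,ce=cv2.connectedComponentsWithStats(z);i=1+np.argmax(s[1:,4]);return (L==i).astype(np.uint8),ce[i]
def box(x,y,z,yaw,dx=18,dy=60,dz=26):
    c,s=np.cos(yaw),np.sin(yaw);q=np.array([[i*dx/2,j*dy/2,k*dz/2] for i in(-1,1) for j in(-1,1) for k in(-1,1)])
    return q@np.array([[c,-s,0],[s,c,0],[0,0,1]]).T+[x,y,z]
E
python3 - <<'E'
from h import *
from scipy.optimize import least_squares
R={'y':{"scene":(334,159,394,180),"top":(317,187,372,215)},'b':{"scene":(259,148,317,175),"top":(240,202,292,230)}}
ims={c:cams.grab_frame(c) for c in("scene","top")}
def feats(pts): 
    h=cv2.convexHull(pts.astype(np.float32));m=cv2.moments(h);r=pts
    a=.5*np.arctan2(2*m['mu11'],m['mu20']-m['mu02'])
    return np.array([m['m10']/m['m00'],m['m01']/m['m00'],20*a])
for k in 'yb':
    F={}
    for c in ims:
        m,ce=blob(ims[c],k,R[k][c]);ys,xs=np.nonzero(m);F[c]=feats(np.c_[xs,ys]);print(k,c,ce,m.sum(),xs.min(),xs.max(),ys.min(),ys.max())
    X,e=tri(F["scene"][:2],F["top"][:2]);print('tri',X,e)
    f=lambda q:np.concatenate([feats(proj(c,box(*q)))-F[c] for c in ims])
    s=least_squares(f,[*X,.18],diff_step=1e-3);print('fit',s.x,s.fun)
for c in ims:
    r=models.cut_out(c,"mat")[0];m=r['pixels'].astype(np.uint8)
    b=cv2.boxPoints(cv2.minAreaRect(cv2.findNonZero(m)))
    hull=cv2.convexHull(cv2.findNonZero(m));ap=cv2.approxPolyDP(hull,6,True)[:,0]
    print(c,'mat',[onz(c,q,8)[:2].round(0).tolist() for q in ap.astype(float)], np.mean([onz(c,(x,y),8) for y,x in np.argwhere(m)[::7]],0))
    for q in("hook_left","hook_right"):
        print(c,q,onz(c,models.spot_point(c,q)[0]['centre'],116))
E
```

```text
y scene [368.28965517 167.9637931 ] 580 350 387 159 177
y top [348.24358974 197.07478632] 468 330 364 184 207
tri [609.69032388 207.36295444 193.1724245 ] [np.float64(2.5201067187949686), np.float64(2.520106718794953)]
fit [6.09462242e+02 2.07529231e+02 1.93176911e+02 3.52996846e-01] [ 1.36220634 -0.17048347 -0.6512815  -1.30953066  0.59476582  0.48195167]
b scene [285.01435407 159.27033493] 418 270 301 152 168
b top [264.66751918 214.80051151] 391 247 282 207 223
tri [573.72761595 346.04271949 194.37518299] [np.float64(0.8267305986270681), np.float64(0.8267305986270859)]
fit [5.73514341e+02 3.45699451e+02 1.94544276e+02 2.39032767e-01] [ 0.61269386 -0.01739925  0.42684316 -0.52890462  0.30041522 -0.1636694 ]
scene mat [[461.0, 112.0], [351.0, 118.0], [361.0, 243.0], [473.0, 239.0]] [407.98439081 177.70650574   8.        ]
scene hook_left [562.31265779 335.02487608 116.        ]
scene hook_right [609.5438511  199.23958013 116.        ]
top mat [[463.0, 115.0], [359.0, 125.0], [368.0, 251.0], [475.0, 240.0]] [416.90953672 182.57530864   8.        ]
top hook_left [571.64503661 344.12492515 116.        ]
top hook_right [610.80199659 215.10901367 116.        ]
```

```bash
python3 -m handwheel '[{"dz":0.9,"dx":0.5,"dy":-0.8,"az":-0.6},{"dz":0.8,"dx":0.8,"dy":-1,"az":-0.7},{"dx":0.8,"dy":-1,"az":-0.7},{"dx":0.8,"dy":-1,"az":-0.7},{"dx":0.8,"dy":-1,"az":-0.7}]' | tail -20
python3 - <<'E'
from h import *
from scipy.optimize import least_squares
R={'y':{"scene":(334,159,394,180),"top":(317,193,372,215)},'b':{"scene":(259,148,317,175),"top":(240,202,292,230)}}
ims={c:cv2.cvtColor(cv2.imread(f"pics/{c}0.png"),cv2.COLOR_BGR2RGB) for c in("scene","top")}
B={}
for k in 'yb':
    for c in ims:
        m,ce=blob(ims[c],k,R[k][c]);B[k,c]=m;ys,xs=np.nonzero(m);print(k,c,xs.min(),xs.max(),ys.min(),ys.max())
# joint silhouette fit of both grips: same yaw, 140 apart, by hull moments
def mask(c,q):
    z=np.zeros((480*4,640*4),np.uint8);cv2.fillConvexPoly(z,np.int32(np.round(cv2.convexHull(proj(c,box(*q)).astype(np.float32))*4)),1);return z
D={k:cv2.resize(v,None,fx=4,fy=4,interpolation=0) for k,v in B.items()}
from scipy.optimize import minimize
for k,x0 in(('y',[606,207,194,.25]),('b',[573.5,345.7,194,.25])):
    f=lambda q:sum(np.mean(mask(c,q)!=D[k,c])*1e4 for c in ims)
    s=minimize(f,x0,method='Nelder-Mead',options=dict(initial_simplex=[x0]+[[x0[j]+(d if i==j else 0) for j in range(4)] for i,d in enumerate((4,4,3,.08))]))
    print(k,s.x,s.fun,f(x0))
E
```

```text
y scene 350 387 159 177
y top 330 364 190 207
b scene 270 301 152 168
b top 247 282 207 223
y [6.04731905e+02 2.07686371e+02 1.93147876e+02 2.92462740e-01] 7.269287109375 7.72705078125
b [5.73569619e+02 3.44497400e+02 1.94261505e+02 2.93807974e-01] 11.830647786458334 12.394205729166668$[0]: bad value
```

```bash
python3 -m handwheel '[{"dx":0.5,"dy":-0.8,"dz":0.9,"ax":0,"ay":0,"az":-0.6,"gripper":0},{"dx":0.8,"dy":-1,"dz":0.8,"ax":0,"ay":0,"az":-0.7,"gripper":0},{"dx":0.8,"dy":-1,"dz":0,"ax":0,"ay":0,"az":-0.7,"gripper":0},{"dx":0.8,"dy":-1,"dz":0,"ax":0,"ay":0,"az":-0.7,"gripper":0},{"dx":0.8,"dy":-1,"dz":0,"ax":0,"ay":0,"az":-0.7,"gripper":0}]'
```

```text
time_s: 2.33
ee_pos: [444.6, 411.1, 301.0]
orientation: [-2.985, -0.979, 0.001]
contact_force: [1.0, 1.0, -0.5]
opening: 85.1
```

```bash
python3 -m handwheel '[{"dx":0.8,"dy":-1,"dz":0,"ax":0,"ay":0,"az":-0.55,"gripper":0},{"dx":0.8,"dy":-1,"dz":0,"ax":0,"ay":0,"az":-0.55,"gripper":0},{"dx":0.8,"dy":-1,"dz":0,"ax":0,"ay":0,"az":-0.55,"gripper":0},{"dx":0.8,"dy":-1,"dz":-0.4,"ax":0,"ay":0,"az":-0.55,"gripper":0},{"dx":0.8,"dy":-1,"dz":-0.6,"ax":0,"ay":0,"az":-0.5,"gripper":0}]'
```

```text
time_s: 2.95
ee_pos: [609.4, 203.8, 263.1]
orientation: [-3.117, -0.382, -0.008]
contact_force: [1.6, 0.6, -0.7]
opening: 85.2
```

```bash
python3 -m handwheel '[{"dx":0,"dy":0,"dz":0,"ax":0,"ay":0,"az":0,"gripper":0}]'; python3 - <<'E'
from h import *
o=bot.observe();print(o['ee_pos'],o['orientation'])
s=cams.grab_frame("scene")[80:290,220:440];t=cams.grab_frame("top")[120:280,220:400]
s=cv2.resize(s,None,fx=2.4,fy=2.4)[:504];t=cv2.resize(t,(270,240))
t=cv2.resize(t,(0,0),fx=1,fy=1)
w=np.zeros((504,800,3),np.uint8);w[:,:528]=s;w[:240,530:800]=t
cv2.imwrite("pics/a1.png",w[:,:,::-1])
E
```

```text
time_s: 3.08
ee_pos: [610.4, 201.0, 260.6]
orientation: [-3.119, -0.375, -0.003]
contact_force: [-1.3, 0.4, -0.5]
opening: 85.6
[610.39987535 200.9956128  260.56351707] [-3.11850240e+00 -3.75363862e-01 -2.92849216e-03]
```

View pics/a1.png

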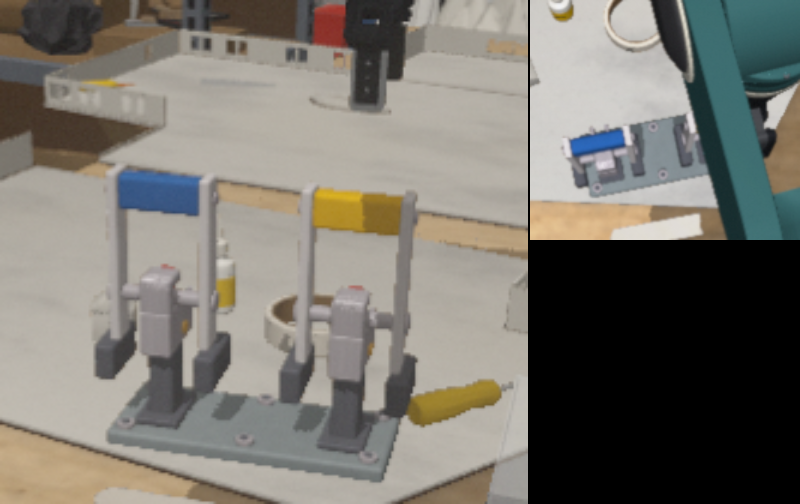

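The crop shows the open fingers (about 367,105) directly above the yellow grip (357,210), with both yokes still hanging. The arm hides the yellow yoke from the top camera. I'll correct about -5, +6.5 mm and descend.

```bash
python3 -m handwheel '[{"dx":-0.14,"dy":0.16,"dz":-0.4,"ax":0,"ay":0,"az":0,"gripper":0},{"dx":0,"dy":0,"dz":-0.4,"ax":0,"ay":0,"az":0,"gripper":0},{"dx":0,"dy":0,"dz":-0.4,"ax":0,"ay":0,"az":0,"gripper":0},{"dx":0,"dy":0,"dz":0,"ax":0,"ay":0,"az":0,"gripper":0}]'
```

```text
time_s: 3.68
ee_pos: [601.6, 213.3, 212.5]
orientation: [-3.115, -0.389, -0.009]
contact_force: [-0.1, -0.7, 0.4]
opening: 85.5
```

```bash
python3 -m handwheel '[{"dx":0.06,"dy":-0.12,"dz":-0.4,"ax":0,"ay":0,"az":0,"gripper":0},{"dx":0,"dy":0,"dz":-0.4,"ax":0,"ay":0,"az":0,"gripper":0},{"dx":0,"dy":0,"dz":0,"ax":0,"ay":0,"az":0,"gripper":0},{"dx":0,"dy":0,"dz":0,"ax":0,"ay":0,"az":0,"gripper":0}]'
```

```text
time_s: 4.18
ee_pos: [604.4, 208.0, 178.4]
orientation: [-3.115, -0.389, -0.009]
contact_force: [1.2, -0.5, 0.2]
opening: 85.3
```

```bash
python3 -m handwheel '[{"dx":0,"dy":0,"dz":-0.05,"ax":0,"ay":0,"az":0,"gripper":130},{"dx":0,"dy":0,"dz":0,"ax":0,"ay":0,"az":0,"gripper":180},{"dx":0,"dy":0,"dz":0,"ax":0,"ay":0,"az":0,"gripper":255},{"dx":0,"dy":0,"dz":0,"ax":0,"ay":0,"az":0,"gripper":255},{"dx":0,"dy":0,"dz":0,"ax":0,"ay":0,"az":0,"gripper":255}]'
python3 -m handwheel '[{"dx":0,"dy":0,"dz":0,"ax":0,"ay":0,"az":0,"gripper":255},{"dx":0,"dy":0,"dz":0,"ax":0,"ay":0,"az":0,"gripper":255}]'
```

```text
time_s: 4.8
ee_pos: [604.8, 208.2, 177.7]
orientation: [-3.115, -0.389, -0.012]
contact_force: [-0.4, -0.2, -0.5]
opening: 17.2
time_s: 5.05
ee_pos: [604.8, 208.2, 177.7]
orientation: [-3.115, -0.389, -0.012]
contact_force: [0.1, -0.1, 0.3]
opening: 16.9
```

```bash
python3 - <<'E'
from h import *
s=cams.grab_frame("scene")[120:290,230:430]
cv2.imwrite("pics/a2.png",cv2.resize(s,None,fx=3.5,fy=3.5,interpolation=2)[:,:,::-1])
E
```

```text
(no output)
```

View pics/a2.png

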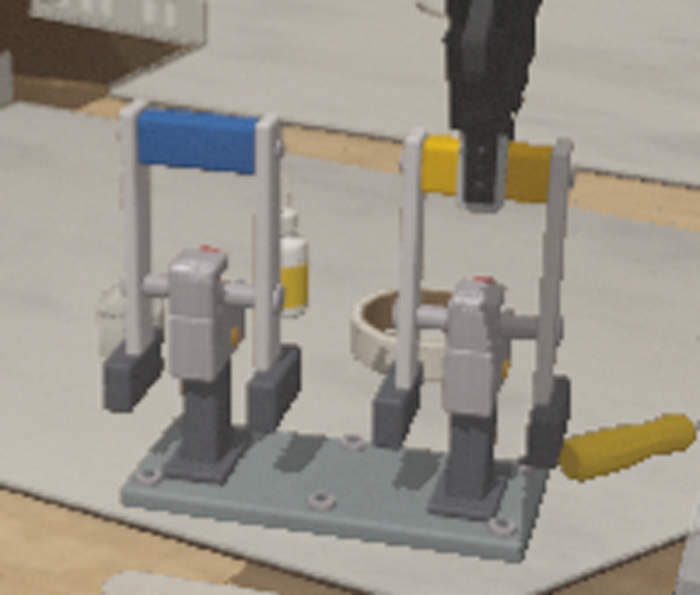

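The yellow grip is centred in the pads (about 480,170 in the crop) and the pin is still in the hook. Now I'll push it back along stand +x, with a slight unloading lift to cut friction.

```bash
python3 -m handwheel '[{"dx":0.15,"dy":0.036,"dz":0.03,"ax":0,"ay":0,"az":0,"gripper":255},{"dx":0.15,"dy":0.036,"dz":0,"ax":0,"ay":0,"az":0,"gripper":255},{"dx":0.15,"dy":0.036,"dz":0,"ax":0,"ay":0,"az":0,"gripper":255},{"dx":0,"dy":0,"dz":0,"ax":0,"ay":0,"az":0,"gripper":255}]'
```

```text
time_s: 5.6
ee_pos: [622.7, 212.5, 177.6]
orientation: [-3.116, -0.389, -0.003]
contact_force: [-3.7, -0.9, 1.8]
opening: 17.1
```

```bash
python3 -m handwheel '[{"dx":0.16,"dy":0.04,"dz":0,"ax":0,"ay":0,"az":0,"gripper":255},{"dx":0,"dy":0,"dz":0,"ax":0,"ay":0,"az":0,"gripper":255}]'; python3 - <<'E'
from h import *
s=cams.grab_frame("scene")[120:290,230:430]
cv2.imwrite("pics/a3.png",cv2.resize(s,None,fx=3.5,fy=3.5,interpolation=2)[:,:,::-1])
E
```

```text
time_s: 5.85
ee_pos: [629.1, 214.2, 177.7]
orientation: [-3.116, -0.389, 0.001]
contact_force: [-3.3, -0.2, -0.0]
opening: 16.9
```

View pics/a3.png

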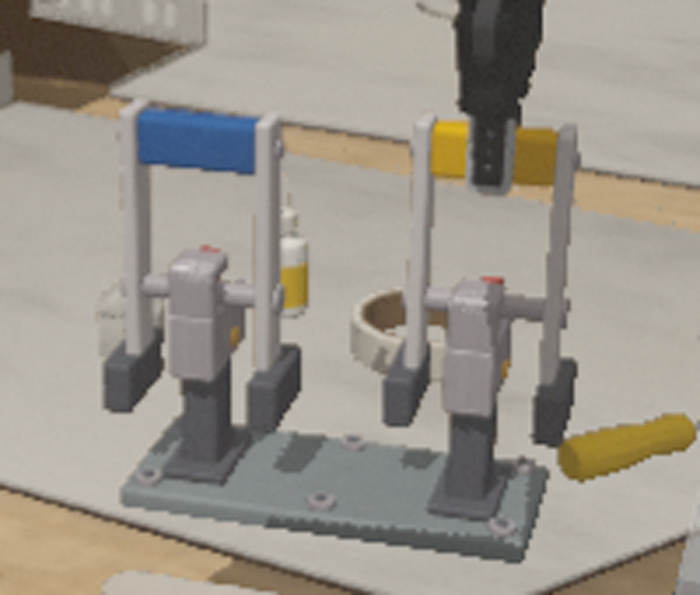

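The whole yoke has moved back about 25 mm and is still upright, and the keeper's red tip has swung back (about 492,280 in the crop). Now the straight lift.

```bash
python3 -m handwheel '[{"dx":0,"dy":0,"dz":0.2,"ax":0,"ay":0,"az":0,"gripper":255},{"dx":0,"dy":0,"dz":0.3,"ax":0,"ay":0,"az":0,"gripper":255},{"dx":0,"dy":0,"dz":0.3,"ax":0,"ay":0,"az":0,"gripper":255}]'
```

```text
time_s: 6.28
ee_pos: [629.2, 214.1, 210.7]
orientation: [-3.116, -0.389, 0.002]
contact_force: [0.0, 0.8, -2.0]
opening: 17.4
```

```bash
python3 -m handwheel '[{"dx":0,"dy":0,"dz":0.5,"ax":0,"ay":0,"az":0,"gripper":255},{"dx":0,"dy":0,"dz":0.6,"ax":0,"ay":0,"az":0,"gripper":255},{"dx":0,"dy":0,"dz":0.6,"ax":0,"ay":0,"az":0,"gripper":255},{"dx":0,"dy":0,"dz":0.2,"ax":0,"ay":0,"az":0,"gripper":255},{"dx":0,"dy":0,"dz":0,"ax":0,"ay":0,"az":0,"gripper":255}]'
```

```text
time_s: 6.9
ee_pos: [630.2, 214.3, 295.8]
orientation: [-3.115, -0.388, -0.01]
contact_force: [0.6, -0.6, -3.7]
opening: 17.0
```

```bash
python3 -m handwheel '[{"dx":-0.4,"dy":-0.1,"dz":0,"ax":0,"ay":0,"az":0,"gripper":255},{"dx":-0.8,"dy":-0.1,"dz":0,"ax":0,"ay":0,"az":0,"gripper":255},{"dx":-0.8,"dy":-0.1,"dz":0,"ax":0,"ay":0,"az":-0.3,"gripper":255},{"dx":-0.8,"dy":-0.1,"dz":0,"ax":0,"ay":0,"az":-0.5,"gripper":255},{"dx":-0.8,"dy":-0.1,"dz":0,"ax":0,"ay":0,"az":-0.5,"gripper":255}]'
python3 -m handwheel '[{"dx":-0.8,"dy":-0.1,"dz":0,"ax":0,"ay":0,"az":-0.5,"gripper":255},{"dx":-0.4,"dy":-0.1,"dz":-0.3,"ax":0,"ay":0,"az":-0.3,"gripper":255},{"dx":0,"dy":0,"dz":-0.3,"ax":0,"ay":0,"az":0,"gripper":255},{"dx":0,"dy":0,"dz":0,"ax":0,"ay":0,"az":0,"gripper":255}]'
```

```text
time_s: 7.52
ee_pos: [479.0, 192.4, 289.7]
orientation: [-3.139, -0.096, 0.001]
contact_force: [0.3, 1.0, -2.8]
opening: 17.4
time_s: 8.02
ee_pos: [425.2, 183.1, 262.2]
orientation: [-3.14, 0.083, 0.003]
contact_force: [-0.5, 0.2, -3.3]
opening: 17.2
```

```bash
python3 -m handwheel '[{"dx":-0.3,"dy":-0.05,"dz":-0.6,"ax":0,"ay":0,"az":-0.25,"gripper":255},{"dx":0,"dy":0,"dz":-0.7,"ax":0,"ay":0,"az":0,"gripper":255},{"dx":0,"dy":0,"dz":-0.7,"ax":0,"ay":0,"az":0,"gripper":255},{"dx":0,"dy":0,"dz":-0.3,"ax":0,"ay":0,"az":0,"gripper":255},{"dx":0,"dy":0,"dz":0,"ax":0,"ay":0,"az":0,"gripper":255}]'; python3 - <<'E'
from h import *
o=bot.observe();X=o['ee_pos'];print(X)
s=cams.grab_frame("scene").copy();t=cams.grab_frame("top").copy()
def B(x,y,w,l,yaw): return box(x,y,8,yaw,w,l,0)[[0,2,6,4]]
for c,im in(("scene",s),("top",t)):
    cv2.polylines(im,[np.int32(proj(c,B(413,181,110,130,-.09))*16)],True,(0,255,0),1,4,4)
    cv2.polylines(im,[np.int32(proj(c,B(X[0],X[1],54,92,-.09))*16)],True,(255,0,0),1,4,4)
w=np.hstack([cv2.resize(s[200:400,230:430],(400,400),interpolation=2),cv2.resize(t[240:370,285:415],(400,400),interpolation=2)])
cv2.imwrite("pics/a4.png",w[:,:,::-1])
E
```

```text
time_s: 8.65
ee_pos: [414.8, 181.2, 168.2]
orientation: [-3.138, 0.136, 0.003]
contact_force: [-0.7, 0.3, -3.3]
opening: 16.8
[414.79125751 181.18510237 168.19504524]
```

View pics/a4.png

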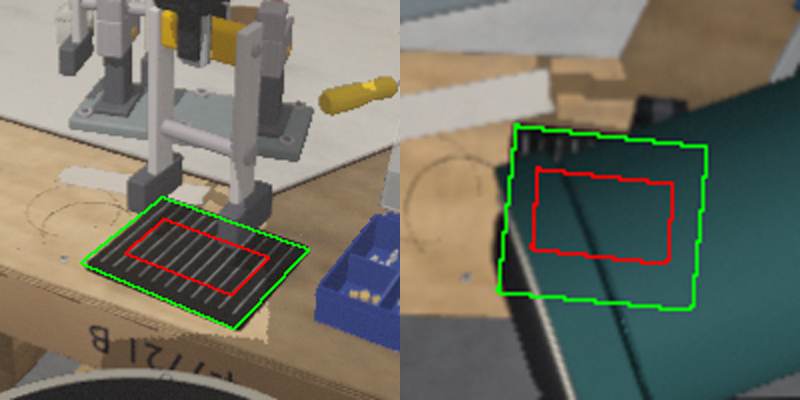

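The mat outline at (413,181) matches the image, and the held yoke is vertical above the middle. I'll descend slowly, watching the force.

```bash
python3 -m handwheel '[{"dx":-0.04,"dy":0,"dz":-0.4,"ax":0,"ay":0,"az":0,"gripper":255},{"dx":0,"dy":0,"dz":-0.25,"ax":0,"ay":0,"az":0,"gripper":255},{"dx":0,"dy":0,"dz":0,"ax":0,"ay":0,"az":0,"gripper":255},{"dx":0,"dy":0,"dz":0,"ax":0,"ay":0,"az":0,"gripper":255}]'
```

```text
time_s: 9.25
ee_pos: [413.9, 181.5, 143.0]
orientation: [-3.137, 0.136, -0.002]
contact_force: [-0.3, 0.3, -3.0]
opening: 17.2
```

```bash
python3 -m handwheel '[{"dx":0,"dy":0,"dz":-0.12,"ax":0,"ay":0,"az":0,"gripper":255},{"dx":0,"dy":0,"dz":-0.07,"ax":0,"ay":0,"az":0,"gripper":255},{"dx":0,"dy":0,"dz":0,"ax":0,"ay":0,"az":0,"gripper":255}]'
python3 -m handwheel '[{"dx":0,"dy":0,"dz":-0.04,"ax":0,"ay":0,"az":0,"gripper":255},{"dx":0,"dy":0,"dz":0,"ax":0,"ay":0,"az":0,"gripper":255}]'
```

```text
time_s: 9.62
ee_pos: [414.1, 181.6, 135.3]
orientation: [-3.137, 0.136, -0.003]
contact_force: [-0.2, -0.3, -3.3]
opening: 17.2
time_s: 9.88
ee_pos: [414.2, 181.6, 133.8]
orientation: [-3.137, 0.136, -0.003]
contact_force: [1.3, 0.5, -2.9]
opening: 17.3
```

```bash
python3 -m handwheel '[{"dx":0,"dy":0,"dz":-0.04,"ax":0,"ay":0,"az":0,"gripper":255},{"dx":0,"dy":0,"dz":0,"ax":0,"ay":0,"az":0,"gripper":255}]'
python3 -m handwheel '[{"dx":0,"dy":0,"dz":-0.03,"ax":0,"ay":0,"az":0,"gripper":255},{"dx":0,"dy":0,"dz":0,"ax":0,"ay":0,"az":0,"gripper":255}]'
```

```text
time_s: 10.12
ee_pos: [414.2, 181.6, 132.1]
orientation: [-3.136, 0.136, -0.003]
contact_force: [-0.6, 0.0, -2.8]
opening: 17.4
time_s: 10.38
ee_pos: [414.6, 181.8, 132.0]
orientation: [-3.136, 0.136, -0.005]
contact_force: [-0.1, -0.3, -3.6]
opening: 17.0
```

```bash
python3 -m handwheel '[{"dx":0,"dy":0,"dz":-0.05,"ax":0,"ay":0,"az":0,"gripper":255},{"dx":0,"dy":0,"dz":0,"ax":0,"ay":0,"az":0,"gripper":255}]'
python3 -m handwheel '[{"dx":0,"dy":0,"dz":-0.04,"ax":0,"ay":0,"az":0,"gripper":255}]'
```

```text
time_s: 10.62
ee_pos: [415.3, 182.1, 132.1]
orientation: [-3.135, 0.136, -0.009]
contact_force: [0.3, -0.0, -3.8]
opening: 16.8
time_s: 10.75
ee_pos: [415.8, 182.5, 131.7]
orientation: [-3.133, 0.135, -0.012]
contact_force: [-5.6, -1.7, 22.5]
opening: 16.9
```

```bash
python3 -m handwheel '[{"dx":-0.02,"dy":0,"dz":0.02,"ax":0,"ay":0,"az":0,"gripper":255},{"dx":0,"dy":0,"dz":0,"ax":0,"ay":0,"az":0,"gripper":255}]'; python3 - <<'E'
from h import *
s=cams.grab_frame("scene")[180:380,230:430]
cv2.imwrite("pics/a5.png",cv2.resize(s,(600,600),interpolation=2)[:,:,::-1])
E
```

```text
time_s: 11.0
ee_pos: [414.8, 182.5, 132.1]
orientation: [-3.134, 0.135, -0.011]
contact_force: [0.4, -0.1, -3.6]
opening: 17.0
```

View pics/a5.png

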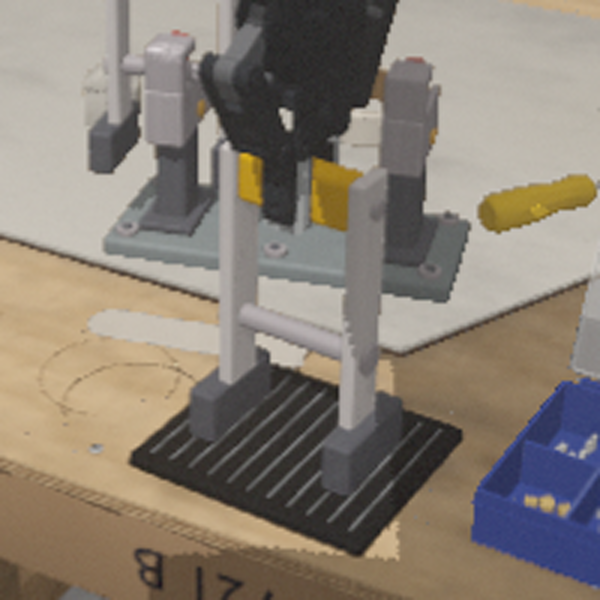

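```bash
python3 - <<'E'
from h import *
s=cams.grab_frame("scene");S=4
im=cv2.resize(s[270:380,260:400],None,fx=5,fy=5,interpolation=2)
def draw(P,col): cv2.polylines(im,[np.int32(((proj("scene",P)-[260,270]+.5)*5))],True,col,1)
yaw=-.087;c,sn=np.cos(yaw),np.sin(yaw)
for y in(-38,38):
    b=box(414.8-sn*y,182.5+c*y,8,yaw,54,16,0)[[0,2,6,4]];draw(b,(255,0,0))
draw(box(411.5,178,8,-.09,110,130,0)[[0,2,6,4]],(0,255,0))
draw(box(414,181,8,-.09,110,130,0)[[0,2,6,4]],(255,255,0))
cv2.imwrite("pics/a6.png",im[:,:,::-1])
E
```

```text
(no output)
```

View pics/a6.png

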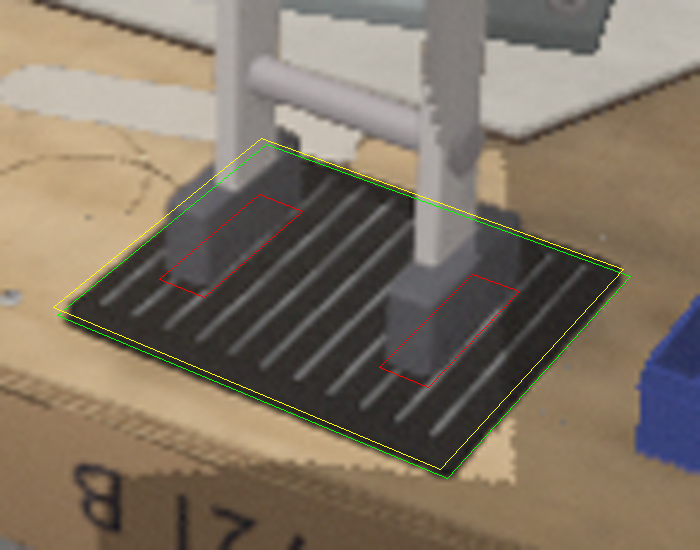

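In the scene image the feet sit roughly 7 mm in x and 4 mm in y off the mat centre. It's cheap to fix: raise it 3 mm, shift, and lower again.

```bash
python3 -m handwheel '[{"dx":0,"dy":0,"dz":0.1,"ax":0,"ay":0,"az":0,"gripper":255},{"dx":-0.17,"dy":-0.1,"dz":0,"ax":0,"ay":0,"az":0,"gripper":255},{"dx":0,"dy":0,"dz":0,"ax":0,"ay":0,"az":0,"gripper":255},{"dx":0,"dy":0,"dz":-0.07,"ax":0,"ay":0,"az":0,"gripper":255},{"dx":0,"dy":0,"dz":0,"ax":0,"ay":0,"az":0,"gripper":255}]'
```

```text
time_s: 11.72
ee_pos: [407.2, 178.0, 132.7]
orientation: [-3.134, 0.136, -0.01]
contact_force: [0.1, 0.9, -3.8]
opening: 17.2
```

```bash
python3 -m handwheel '[{"dx":0,"dy":0,"dz":-0.03,"ax":0,"ay":0,"az":0,"gripper":255},{"dx":0,"dy":0,"dz":0,"ax":0,"ay":0,"az":0,"gripper":255}]'
python3 -m handwheel '[{"dx":0,"dy":0,"dz":-0.02,"ax":0,"ay":0,"az":0,"gripper":255}]'
```

```text
time_s: 11.98
ee_pos: [407.6, 178.2, 131.9]
orientation: [-3.134, 0.135, -0.011]
contact_force: [-0.8, -0.4, -2.8]
opening: 17.0
time_s: 12.1
ee_pos: [407.8, 178.4, 131.8]
orientation: [-3.133, 0.135, -0.012]
contact_force: [-2.9, 2.6, 9.7]
opening: 16.9
```

```bash
python3 -m handwheel '[{"dx":0,"dy":0,"dz":0,"ax":0,"ay":0,"az":0,"gripper":185},{"dx":0,"dy":0,"dz":0,"ax":0,"ay":0,"az":0,"gripper":160},{"dx":0,"dy":0,"dz":0,"ax":0,"ay":0,"az":0,"gripper":120},{"dx":0,"dy":0,"dz":0,"ax":0,"ay":0,"az":0,"gripper":80}]'
```

```text
time_s: 12.6
ee_pos: [408.0, 178.4, 131.9]
orientation: [-3.133, 0.135, -0.013]
contact_force: [-0.2, 0.8, 0.6]
opening: 58.4
```

```bash
python3 -m handwheel '[{"dx":0,"dy":0,"dz":0.3,"ax":0,"ay":0,"az":0,"gripper":80},{"dx":0,"dy":0,"dz":0.7,"ax":0,"ay":0,"az":0,"gripper":80},{"dx":0,"dy":0,"dz":1,"ax":0,"ay":0,"az":0,"gripper":80},{"dx":0,"dy":0,"dz":1,"ax":0,"ay":0,"az":0,"gripper":80},{"dx":0,"dy":0.5,"dz":1,"ax":0,"ay":0,"az":0,"gripper":80}]'
python3 -m handwheel '[{"dx":0,"dy":1,"dz":0.3,"ax":0,"ay":0,"az":0,"gripper":80},{"dx":0,"dy":1,"dz":0,"ax":0,"ay":0,"az":0,"gripper":80},{"dx":0,"dy":1,"dz":0,"ax":0,"ay":0,"az":0,"gripper":80},{"dx":0,"dy":1,"dz":0,"ax":0,"ay":0,"az":0,"gripper":80},{"dx":0,"dy":0.5,"dz":0,"ax":0,"ay":0,"az":0,"gripper":80}]'
python3 -m handwheel '[{"dx":0,"dy":0,"dz":0,"ax":0,"ay":0,"az":0,"gripper":80},{"dx":0,"dy":0,"dz":0,"ax":0,"ay":0,"az":0,"gripper":80}]'
python3 - <<'E'
from h import *
s=cams.grab_frame("scene");t=cams.grab_frame("top")
w=np.hstack([cv2.resize(s[140:380,230:430],(480,576),interpolation=2),cv2.resize(t[170:350,220:400][:,:],(320,320),interpolation=2) if 0 else np.vstack([cv2.resize(t[170:350,220:400],(320,320),interpolation=2),np.zeros((256,320,3),np.uint8)])])
cv2.imwrite("pics/a7.png",w[:,:,::-1])
E
```

```text
time_s: 13.22
ee_pos: [406.6, 197.5, 297.4]
orientation: [-3.134, 0.138, -0.009]
contact_force: [-0.5, 0.1, -0.7]
opening: 58.6
time_s: 13.85
ee_pos: [406.5, 383.0, 318.9]
orientation: [-3.129, 0.14, -0.022]
contact_force: [-0.1, -0.3, 0.1]
opening: 58.4
time_s: 14.1
ee_pos: [406.5, 382.9, 319.3]
orientation: [-3.129, 0.138, -0.022]
contact_force: [-0.4, -0.4, 0.3]
opening: 59.0
```

View pics/a7.png

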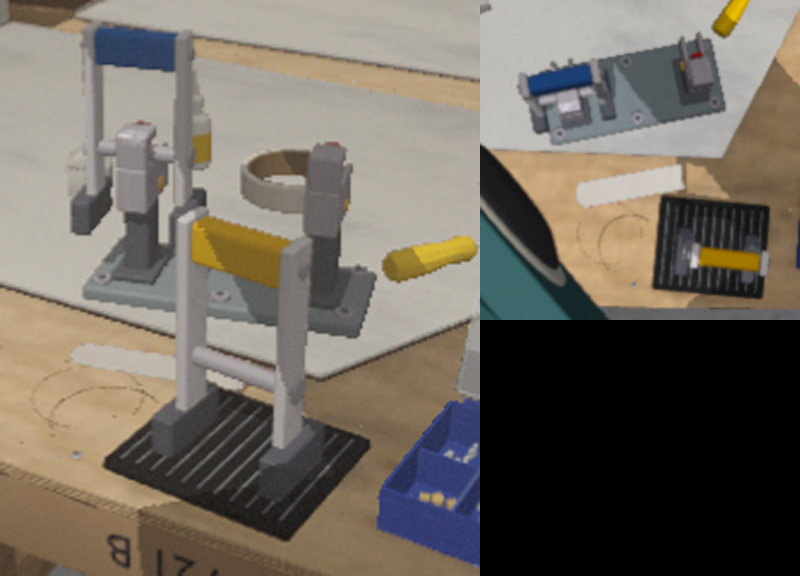

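The yoke stands upright on the mat, centred to within a few mm. Blue is still on its hook, the right hook is empty with its keeper shut, and the arm is clear. Handing in.

```bash
python3 -c "
from rig import bot
print(bot.sign_off())"
```

```text
the job is handed in; nothing more can be done
None
```

The yellow yoke is off its hook and standing upright and free in the middle of the black mat; I handed the job in at about 14 s of the 40 s allowed.

- **Removal:** I gripped it by the grip and pushed it 25 mm straight back, so its own pin opened the keeper with about 4 N of resistance. I then lifted it 118 mm straight up and carried it to the mat.
- **Placing:** It first touched the mat with a brief 22 N reading. A check showed it about 8 mm off centre, so I raised it slightly, shifted it and set it down again at about 10 N. I opened the jaws with it already resting on the mat.

**Last checks:** The final pictures show the blue yoke still on its hook, the right hook empty with its keeper shut, and the gripper well clear with no force on it.

**Disagreement:** The two cameras put the mat centre about 5 mm apart, so the yoke may be a few mm off the exact middle.

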